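# Find the thread hand of a wheel hub cap and hold it lifted off

### The job

These two wheel hubs came off the left and the right side of a trike, so one cap has a left-hand thread and the other a right-hand one, and nothing marks which. Take the cap by its finger bar on the hub held by the cam lock clamp, try it one way and, if it does not give, the other, to find which way it unscrews, turn it out of its thread and lift it straight off. Finish while still holding it level, still and a hand's breadth straight above its hub, so that I can look at the thread; leave the other cap and the things on the bench as they are.

Things in the scene. Friction and masses are not known exactly. Their poses are not given: they have to be found in the camera images.
- clamp_stand: aluminium base plate 150 x 150 x 20 mm with a cam lock clamp on a tail at its +x side, fixed; origin on the bench under the plate's centre, where the clamped hub's axis stands; x points to the clamp. A steel strap at 67 mm height presses on the hub's flange, with a cam and a black lever that reaches 200 mm from the origin; its highest point is 100 mm above the bench. The hub within a few mm of this origin in x, y is the one to work on
- plain_stand: the same base plate without a clamp, fixed; origin on the bench under the plate's centre. The hub on it is to be left alone
- hub_1: grey cast wheel hub upright on one of the two stands (either), fixed. Origin: centre of its underside, 20 mm above the bench; z up on the hub axis. Foot 76 mm dia, flange 124 mm dia from 25 to 35 mm above the origin, barrel 68 mm dia up to the flat cap seat at 60 mm. Its yaw varies
- hub_2: grey cast wheel hub upright on one of the two stands (either), fixed. Origin: centre of its underside, 20 mm above the bench; z up on the hub axis. Foot 76 mm dia, flange 124 mm dia from 25 to 35 mm above the origin, barrel 68 mm dia up to the flat cap seat at 60 mm. Its yaw varies
- cap_1: plain steel screw cap, loose, 0.08 to 0.17 kg, screwed home on hub_1 at the start. Origin: centre of its underside (seated: 60 mm above the hub's origin, on its axis); z up. Skirt 63 mm dia, 29 mm high; on it, central, a finger bar 52 mm long (cap's x), 12 mm thick (y), 24 mm high, from 29 to 53 mm above the origin
- cap_2: plain steel screw cap, loose, 0.08 to 0.17 kg, screwed home on hub_2 at the start. Origin: centre of its underside (seated: 60 mm above the hub's origin, on its axis); z up. Skirt 63 mm dia, 29 mm high; on it, central, a finger bar 52 mm long (cap's x), 12 mm thick (y), 24 mm high, from 29 to 53 mm above the origin
- cap_1_bar (a point): centre of the finger bar of cap_1, 41 mm above the cap's origin. Turned the right way the cap runs freely: after 0.85 to 1.0 rad it is out of its thread and lifts straight off; at 1.25 to 1.45 rad it meets a stop, where it still lifts off. Turned the wrong way it stops dead within 0.15 rad. In its thread it can be lifted 1 to 4 mm, no more
- cap_2_bar (a point): centre of the finger bar of cap_2, 41 mm above the cap's origin. Turned the right way the cap runs freely: after 0.85 to 1.0 rad it is out of its thread and lifts straight off; at 1.25 to 1.45 rad it meets a stop, where it still lifts off. Turned the wrong way it stops dead within 0.15 rad. In its thread it can be lifted 1 to 4 mm, no more
- hub_1_neck (a point): point on the axis of hub_1, at the top of its threaded neck, 82 mm above the hub's origin; hidden in the cap until that is off. The neck is 46 mm dia over its coarse two-start thread, which may be of either hand; the other hub's is of the opposite hand and nothing on the outside tells which is which
- hub_2_neck (a point): point on the axis of hub_2, at the top of its threaded neck, 82 mm above the hub's origin; hidden in the cap until that is off. The neck is 46 mm dia over its coarse two-start thread, which may be of either hand; the other hub's is of the opposite hand and nothing on the outside tells which is which
- axle_bolt: titanium axle bolt lying along its x, 210 mm long, shaft 17 mm dia, hex head and hex nut 27 mm across flats; origin under its mid-length. Leave it
- spacer_1: blue anodized spacer ring, 34 mm dia, 20 mm high, lying flat; origin at the centre of its underside. Leave it
- spacer_2: blue anodized spacer ring, 34 mm dia, 12 mm high, lying flat; origin at the centre of its underside. Leave it
- spark_plug: chrome spark plug lying along its x, 80 mm long, hex 16 mm across flats; origin under the hex. Leave it
- hex_driver: red handled hex driver lying along its x, 192 mm long, 24 mm thick; origin under the front end of the handle. Leave it
- socket: upright steel socket, 28 mm dia, 50 mm high; origin at the centre of its underside. Leave it
There are look-alikes about, which are no part of the job. What is shaped like the cap_1 but purple or turquoise is not meant.

How it is judged:
On the way:
1. the clamped hub's cap has been turned out of its thread while still seated on the hub (((horizontal distance between hub_1 and clamp_stand below 0.05 m and angle between the x axis of cap_1 and the x axis of hub_1, either way round above 0.7 rad and z of cap_1 in the frame of hub_1 below 0.072 m and horizontal distance between cap_1 and hub_1 below 0.008 m) or (horizontal distance between hub_2 and clamp_stand below 0.05 m and angle between the x axis of cap_2 and the x axis of hub_2, either way round above 0.7 rad and z of cap_2 in the frame of hub_2 below 0.072 m and horizontal distance between cap_2 and hub_2 below 0.008 m))), for 0.1 s.
At the end, for the whole second after the job is handed in: The cap of the hub in the cam lock clamp hangs in the fingers (more than 2 N), 50 to 200 mm above its seat, within 50 mm of the hub's axis, tilted less than 0.25 rad, slower than 30 mm/s and not touching the hub (((horizontal distance between hub_1 and clamp_stand below 0.05 m and z of cap_1 in the frame of hub_1 between 0.11 and 0.26 m and horizontal distance between cap_1 and hub_1 below 0.05 m and angle between cap_1's own z axis and vertical below 0.25 rad and contact force between the fingers and cap_1 above 2 N and contact force between cap_1 and hub_1 below 0.1 N and linear speed of cap_1 below 0.03 m/s) or (horizontal distance between hub_2 and clamp_stand below 0.05 m and z of cap_2 in the frame of hub_2 between 0.11 and 0.26 m and horizontal distance between cap_2 and hub_2 below 0.05 m and angle between cap_2's own z axis and vertical below 0.25 rad and contact force between the fingers and cap_2 above 2 N and contact force between cap_2 and hub_2 below 0.1 N and linear speed of cap_2 below 0.03 m/s))); the arm keeps its last pose, push and grip.
It fails at once if the cap on the hub without a clamp is moved by 10 mm or turned by 0.25 rad ((horizontal distance between hub_1 and clamp_stand above 0.05 m and (distance of cap_1 from where it was at the start of the episode above 0.01 m or angle between the x axis of cap_1 and the x axis of hub_1, either way round above 0.25 rad)) or (horizontal distance between hub_2 and clamp_stand above 0.05 m and (distance of cap_2 from where it was at the start of the episode above 0.01 m or angle between the x axis of cap_2 and the x axis of hub_2, either way round above 0.25 rad))).
It fails at once if a bystander on the bench is shifted by more than 30 mm (distance of any of axle_bolt, spacer_1, spacer_2, spark_plug, hex_driver, socket from where it was at the start of the episode above 0.03 m).
It also fails if it takes over 48 s, if anything falls off the work surface, if the arm or the gripper's body presses on something with over 40 N, if the wrist force passes 120 N, or if a joint passes its speed limit or range.

### The arm

A 6-joint arm with a two-finger parallel gripper is mounted at the origin on the work surface. World frame = base frame: x ahead of the robot, y to its left, z up, the work surface at z = 0. Lengths are in m, angles in rad, forces in N, time in s.
With the tool pointing down it reaches from about 0.325 to 0.775 m from the base axis. Payload 5.5 kg.
Tool frame: the origin (TCP) lies midway between the tips of the shut fingers; the grasp point (between the pads) lies 19 mm behind it; x points along the fingers, y is the direction in which the jaws open and shut, and the axes are right-handed (so a half turn about x gives the same grasp; the last joint's range is limited). The gripper opens to 85 mm and grips with 20 to 120 N. Pads are 22 mm wide; open, the fingers measure 114 mm over their backs; the gripper's body (76 mm by 85 mm) begins 54 mm behind the grasp point. The pads swing forward as they close: fully open they stand 13 mm farther back than shut.
Start: joints at [1.058, 0.091, 1.231, -0, 1.82, -0.057], TCP at [0.264, 0.539, 0.203] pointing down, gripper open.
Joint ranges: [-2.87, 2.87], [-0.86, 2.18], [0.17, 2.46], [-1.51, 4.65], [0.06, 2.69], [-2.65, 2.65]. Speed limits (rad/s): [2.57, 2.57, 3.01, 3.14, 3.14, 3.14].

### API

Orientations are given as [roll, pitch, yaw] about the fixed x, y, z axes, in that order (R = Rz(yaw) Ry(pitch) Rx(roll)).
In Python, from cell import bot, move_gripper, planner, observe, viewer gives the robot as it stands. Calls block until the motion is done:
- bot.move_ptp(position, orientation): joint-space move of the TCP to a pose.
- bot.move_linear(position, orientation=None, rate=0.15, guard=None): straight line of the TCP; orientation=None keeps the orientation; rate is the mean speed in m/s. With guard (N) it stops when the force on the tool has changed by that much, and returns True; else False.
- bot.move_j(angles): joint-space move.
- move_gripper(opening): finger opening in m; the grip force is fixed at half the most; returns when the fingers have stopped.
- bot.dwell(seconds).
- planner.ik(position, orientation): joint angles nearest the present ones, or None.
- observe(): the state.
- viewer.snapshot(name): name is "scene" or "side" or "wrist"; returns a dict with "frame" (400x640x3 uint8, red, green, blue), "vfov" (degrees; the focal length in pixels is half the picture's height over the tangent of half this angle, whatever the lens; pixels are square), "cx", "cy" (the principal point, pixels), "R" (3x3) and "t" (3): a world point X has camera coordinates R X + t. Camera axes: x right, y down, z forward; pixel columns grow to the right and rows downward; lengths in m; the calibration is good to about 2 mm. A picture is of the moment at which its call begins. There is no depth.
A pose or a line that the arm cannot do raises bot.PlanningError and nothing moves.
- bot.finish_job(): hands the job in, once; it reports no verdict.
The state is a dict: "t": time; "joints": joint angles; "joint_vel": joint speeds; "tau": joint torques, N m; "ee_pos": TCP position; "eef_rot": TCP orientation; "ft_force": force on the tool from outside, world axes, zero at the start; "wrist_torque": the same for the moment, N m; "gripper_width": finger opening in m.
Only numpy, scipy, OpenCV 4.12 (cv2) and the standard library are available. Lean on these libraries where they do the work, as an engineer would, in place of code of your own. Each camera call takes 0.05 s, during which the arm holds its last target. There are 200 camera calls.

## Working session

There is one attempt and no reset: what is moved stays moved. The work goes in short steps, each a Python script; the robot and the scene stay as the last script left them, time stands still between calls to the robot, and variables do not carry over. Pictures are saved under pics/ and viewed, about 8 in all and at most 12, crops included, and the job is handed in when it is done.

```bash
mkdir -p pics; ls; python3 - <<'E'
from cell import viewer,observe
import cv2
for n in("scene","side","wrist"):
    s=viewer.snapshot(n); cv2.imwrite(f"pics/{n}0.png",s["frame"][:,:,::-1])
    print(n,s["vfov"],s["cx"],s["cy"],s["R"],s["t"], -s["R"].T@s["t"])
print(observe()["t"])
E
```

```text
pics
scene 50.7620266481991 314.48152560953093 198.32508524441317 [[-0.26795483  0.96341244  0.00605661]
 [ 0.58168652  0.16679    -0.79612931]
 [-0.76801107 -0.20980365 -0.60509622]] [ 0.13278677 -0.25583283  1.50203909] [1.33797801 0.22987521 0.70439791]
side 48.35061949678458 315.8844624924683 201.4173323679485 [[ 0.95386802 -0.30010743  0.00844532]
 [-0.1617877  -0.53751866 -0.8275859 ]
 [ 0.2529042   0.78804138 -0.56127556]] [-0.53007929  0.17636323  0.95193372] [ 0.29341106 -0.81444537  0.68472954]
wrist 71.04572313275654 321.0472077839851 197.83500511569284 [[ 0.44036103  0.89781986 -0.00128763]
 [ 0.851165   -0.41702068  0.3187662 ]
 [ 0.28565766 -0.1414682  -0.9478325 ]] [-0.59919306 -0.04100935  0.38030307] [0.19013052 0.57466647 0.37276447]
0.15
```

View pics/scene0.png

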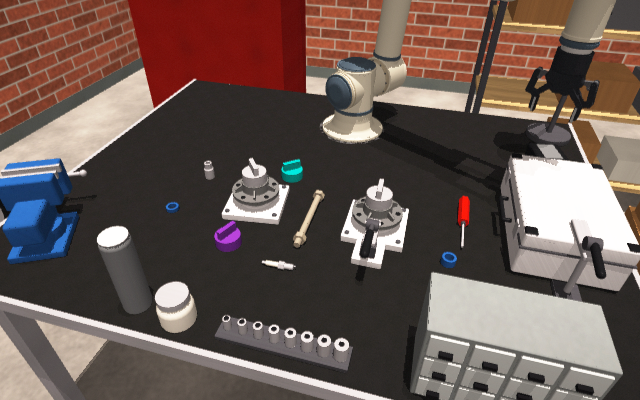

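View pics/side0.png

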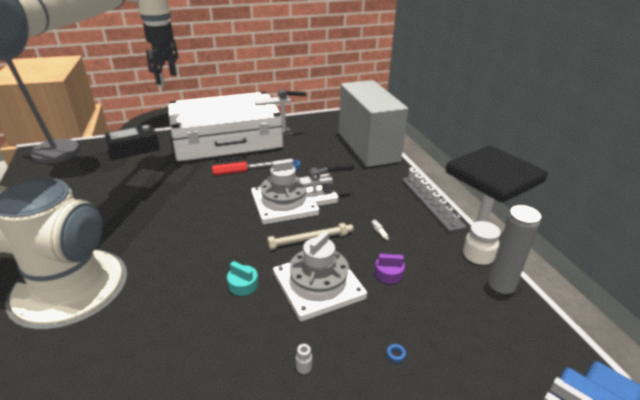

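The scene view shows the clamped hub at about (378,212), its finger bar near (379,187), and the clamp lever pointing at the camera. In the side view that bar is near (283,163). The plain hub is at (256,188) in scene, and the purple and turquoise caps are decoys. I'll triangulate roughly, then look from close by.

```bash
cat > h.py <<'E'
import numpy as np, cv2
from cell import bot, move_gripper, planner, observe, viewer
def ray(s,u,v):
    f=200/np.tan(np.radians(s["vfov"])/2)
    d=s["R"].T@np.array([(u-s["cx"])/f,(v-s["cy"])/f,1.]); return -s["R"].T@s["t"], d/np.linalg.norm(d)
def plane(s,u,v,z):
    c,d=ray(s,u,v); return c+d*(z-c[2])/d[2]
def tri(s1,p1,s2,p2):
    c1,d1=ray(s1,*p1); c2,d2=ray(s2,*p2)
    k=np.linalg.lstsq(np.c_[d1,-d2],c2-c1,rcond=None)[0]
    a,b=c1+k[0]*d1,c2+k[1]*d2; return (a+b)/2,np.linalg.norm(a-b)
def proj(s,X):
    f=200/np.tan(np.radians(s["vfov"])/2); c=s["R"]@np.asarray(X)+s["t"]
    return np.array([s["cx"]+f*c[0]/c[2], s["cy"]+f*c[1]/c[2]])
E
python3 - <<'E'
from h import *
a=viewer.snapshot("scene");b=viewer.snapshot("side")
print(tri(a,(379,187),b,(283,163)))
print("plain",tri(a,(253,165),b,(320,242)))
print("lever end",plane(a,366,255,.08))
A=cv2.resize(a["frame"][160:270,330:420],None,fx=5,fy=5,interpolation=cv2.INTER_CUBIC)
B=cv2.resize(b["frame"][145:225,240:350],None,fx=3.2,fy=3.2,interpolation=cv2.INTER_CUBIC)
im=np.zeros((550,805,3),np.uint8); im[:550,:450]=A[:550]; im[:B.shape[0],450:450+B.shape[1]]=B
cv2.imwrite("pics/c1.png",im[:,:800,::-1])
print(observe()["ee_pos"],observe()["eef_rot"])
E
```

```text
(array([0.51769043, 0.16339828, 0.12471027]), np.float64(2.3856683646944844e-05))
plain (array([ 0.51052786, -0.16065776,  0.12214523]), np.float64(0.005245010865007808))
lever end [0.70377903 0.16874897 0.08      ]
[0.26403879 0.53860941 0.20291494] [-1.62165843  1.56982511 -2.07747679]
```

View pics/c1.png

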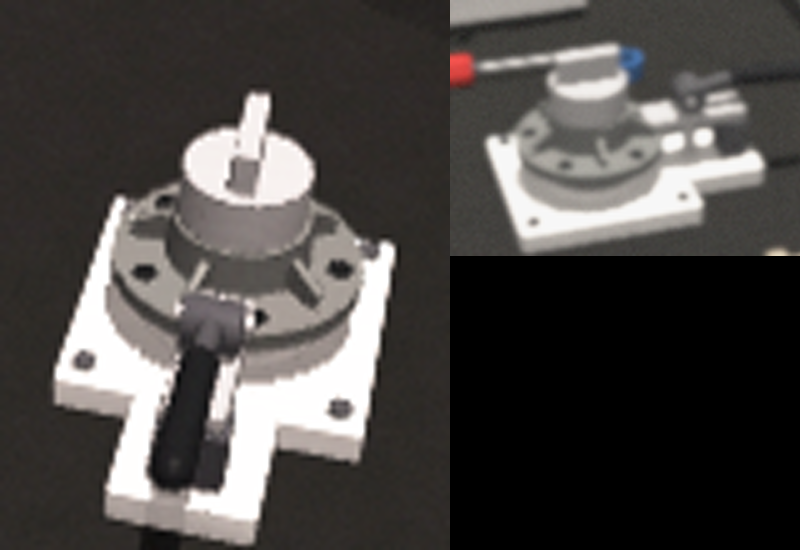

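The crop shows the bar's top edge running from about (381.8,179) to (378.8,191.4) in scene pixels, and the clamp is on this hub. Next is a close wrist look from above.

```bash
python3 - <<'E'
from h import *
a=viewer.snapshot("scene")
p,q=plane(a,381.8,179,.133),plane(a,378.8,191.4,.133); print(p,q,np.linalg.norm(p-q))
d=q-p; phi=np.arctan2(d[1],d[0]); print("phi",phi)
c=(.518,.163)
print(planner.ik([*c,.27],[0,np.pi/2,phi]))
bot.move_ptp([*c,.27],[0,np.pi/2,phi])
o=observe(); print(o["joints"],o["ee_pos"],o["eef_rot"],o["t"],o["wrist_torque"],o["ft_force"])
s=viewer.snapshot("wrist"); cv2.imwrite("pics/w1.png",s["frame"][:,:,::-1])
import pickle; pickle.dump(s,open("w1.pkl","wb"))
print(-s["R"].T@s["t"])
E
```

```text
[0.49495718 0.16585023 0.133     ] [0.54680054 0.16650641 0.133     ] 0.051847508966618196
phi 0.012656117568726843
[ 2.42210828e-01 -3.83750605e-02  1.24392919e+00 -4.44089210e-16
  1.93603853e+00 -1.34124162e+00]
[ 2.43340017e-01 -3.81763162e-02  1.24411009e+00  3.42550690e-04
  1.93597397e+00 -1.34071418e+00] [0.51778644 0.16369906 0.26979168] [2.5785231  1.57034724 2.59190325] 1.975 [ 0.05977527  0.06737922 -0.01251911] [-1.10272725  0.60586137 -0.70591724]
[0.43547643 0.16229816 0.44015395]
```

View pics/w1.png

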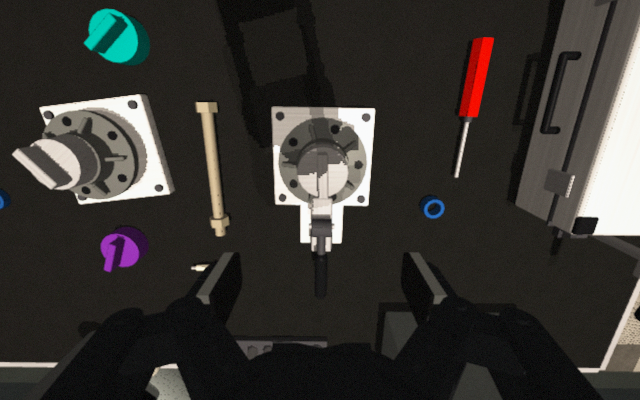

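The wrist view shows the clamped hub at about (322,160), with the bar roughly vertical under the gripper's shadow. I'll enlarge it.

```bash
python3 - <<'E'
from h import *
import pickle; s=pickle.load(open("w1.pkl","rb"))
c=cv2.resize(s["frame"][110:220,270:380],None,fx=5.4,fy=5.4,interpolation=cv2.INTER_CUBIC)
c=np.clip(c.astype(float)*1.2,0,255).astype(np.uint8)
cv2.imwrite("pics/w1c.png",c[:,:,::-1])
X=np.array([.5209,.1662]); d=np.array([.026,0])
for z in(.133,.109): print(z,[((proj(s,[*(X+k*d),z])-[270,110])*5.4).round() for k in(-1,0,1)])
E
```

```text
0.133 [array([289., 272.]), array([287., 394.]), array([286., 510.])]
0.109 [array([288., 251.]), array([287., 365.]), array([285., 475.])]
```

View pics/w1c.png

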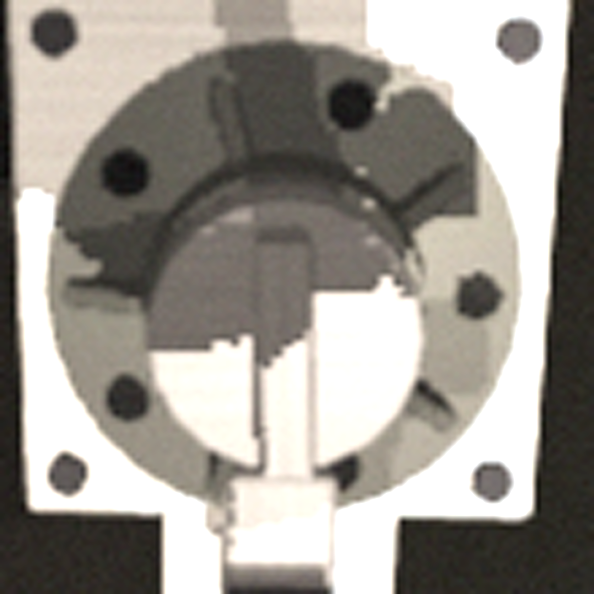

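The bar's top face spans crop rows 240–480 at columns 260–312. That puts its centre at x≈0.514 and y≈0.1665, against 0.521 from the scene view. I'll resolve x with the side view and a wrist view turned by half a turn, which cancels any camera bias.

```bash
python3 - <<'E'
from h import *
import pickle
b=viewer.snapshot("side"); w=pickle.load(open("w1.pkl","rb"))
print("side bar",plane(b,282.7,161.3,.133),"skirt",plane(b,283,171.5,.109))
f=lambda u,v:(u/5.4+270,v/5.4+110)
print("wrist bar ends",plane(w,*f(285,241),.133),plane(w,*f(287,478),.133),"skirt",plane(w,*f(286,336),.109))
bot.move_ptp([.516,.1662,.27],[0,np.pi/2,.01-np.pi])
s=viewer.snapshot("wrist"); pickle.dump(s,open("w2.pkl","wb"))
o=observe();print(o["joints"],o["t"],o["ee_pos"])
u,v=proj(s,[.516,.1662,.12]).astype(int);print(u,v)
c=cv2.resize(s["frame"][v-55:v+55,u-55:u+55],None,fx=5.4,fy=5.4,interpolation=cv2.INTER_CUBIC)
cv2.imwrite("pics/w2c.png",c[:,:,::-1])
E
```

```text
side bar [0.51576832 0.15772474 0.133     ] skirt [0.51327953 0.14784178 0.109     ]
wrist bar ends [0.48863478 0.165199   0.133     ] [0.53958759 0.16640098 0.133     ] skirt [0.51413328 0.16597363 0.109     ]
[ 2.48863998e-01 -4.08674764e-02  1.24634677e+00  4.67087129e-06
  1.93610566e+00  1.80936789e+00] 4.7833 [0.51599917 0.1662144  0.27000484]
321 176
```

View pics/w2c.png

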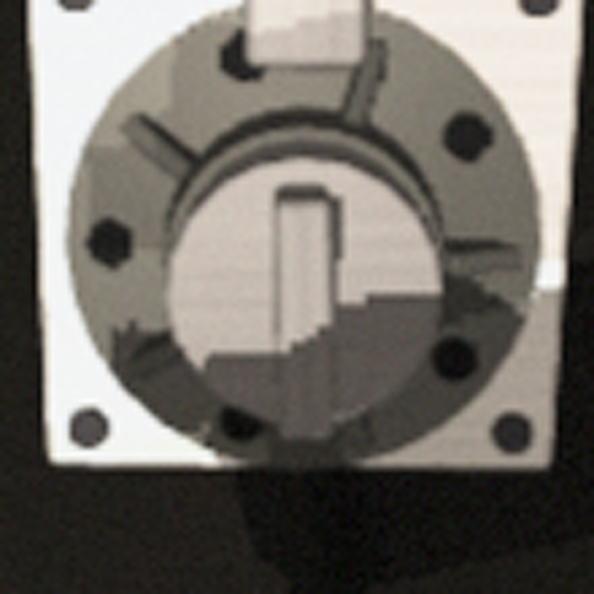

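The flipped view shows the bar's top face from crop (303,200) to (306,437), with the skirt centred near (304,296). I'll combine both views, then grasp.

```bash
python3 - <<'E'
from h import *
import pickle
s=pickle.load(open("w2.pkl","rb")); f=lambda u,v:(u/5.4+321-55,v/5.4+176-55)
p,q=plane(s,*f(306,437),.133),plane(s,*f(303,200),.133); print(p,q,(p+q)/2,np.linalg.norm(p-q),"skirt",plane(s,*f(304,296),.109))
c2=((p+q)/2)[:2]; c=(c2+[.5141,.1658])/2
d=q-p; ph=np.arctan2(d[1],d[0]); phi=(ph+.024)/2; print(c,ph,phi)
if np.linalg.norm(c2-[.5141,.1658])<.012 and abs(phi)<.08:
    c=c.tolist(); np.save("c.npy",[*c,phi])
    R=[0,np.pi/2,phi]
    bot.move_ptp([*c,.20],R); o=observe(); print(o["joints"],o["t"])
    print(o["ft_force"])
    print("hit",bot.move_linear([*c,.1135],rate=.08,guard=8))
    move_gripper(.0)
    o=observe(); print({k:np.round(o[k],4) for k in("t","ee_pos","eef_rot","ft_force","wrist_torque","gripper_width","joints")})
E
```

```text
[0.48935295 0.16403727 0.133     ] [0.54076841 0.16527039 0.133     ] [0.51506068 0.16465383 0.133     ] 0.05143025163438692 skirt [0.51452891 0.16467663 0.109     ]
[0.51458034 0.16522691] 0.023978822943978927 0.023989411471989464
[ 2.47725152e-01 -7.00437391e-02  1.39897316e+00  1.22484981e-05
  1.81255793e+00 -1.34668838e+00] 7.4417
[0.15004446 0.39314232 0.18055475]
hit False
{'t': np.float64(9.4417), 'ee_pos': array([0.5146, 0.1652, 0.1135]), 'eef_rot': array([1.1883, 1.5708, 1.2123]), 'ft_force': array([-0.5448, -0.2071,  0.183 ]), 'wrist_torque': array([ 0.0067,  0.0635, -0.0356]), 'gripper_width': np.float64(0.0004), 'joints': array([ 0.2477, -0.0685,  1.5504,  0.    ,  1.6597, -1.3471])}
```

Both views agree to 1 mm, yet the gripper reports 0.4 mm wide, so it looks empty. I'll look before doing anything else.

```bash
python3 - <<'E'
from h import *
b=viewer.snapshot("side");w=viewer.snapshot("wrist");a=viewer.snapshot("scene")
z=lambda x,k:cv2.resize(x,None,fx=k,fy=k,interpolation=cv2.INTER_CUBIC)
im=np.zeros((600,800,3),np.uint8)
B=z(b["frame"][100:225,220:350],3);A=z(a["frame"][110:270,330:430],3); W=z(w["frame"][150:400,170:470],1.0)
im[:B.shape[0],:B.shape[1]]=B; im[:A.shape[0],400:400+A.shape[1]]=A; im[376:600,0:300]=W[:224]
cv2.imwrite("pics/g1.png",im[:,:,::-1]); print(observe()["gripper_width"])
E
```

```text
0.00011797203420219515
```

View pics/g1.png

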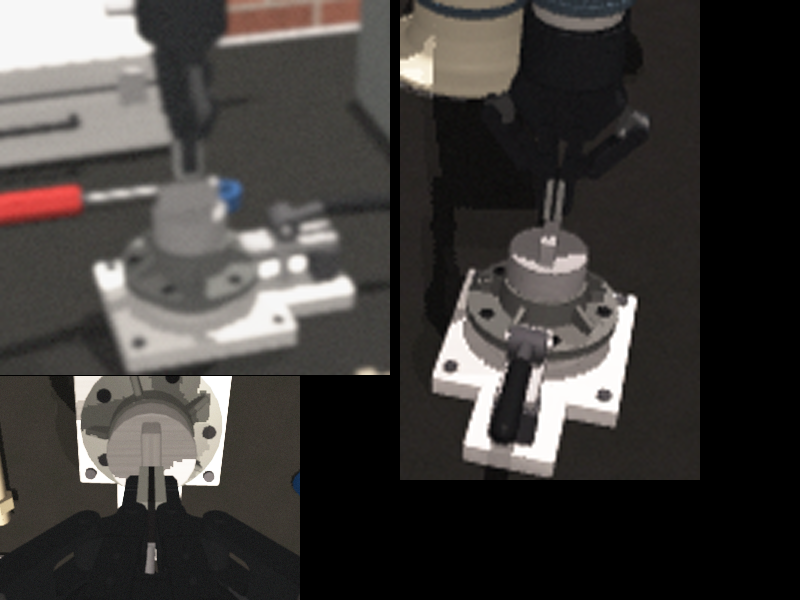

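The fingers are in line with the bar, but it's unclear whether they straddle it or are shut just above it. I'll enlarge the picture and compare with the projected TCP.

```bash
python3 - <<'E'
from h import *
w=viewer.snapshot("wrist");a=viewer.snapshot("scene");o=observe();p=o["ee_pos"];print(p,o["gripper_width"])
z=lambda x,k:cv2.resize(x,None,fx=k,fy=k,interpolation=cv2.INTER_CUBIC)
im=np.zeros((600,800,3),np.uint8)
u,v=proj(a,p).astype(int);print("scene",u,v)
im[:,:400]=z(a["frame"][v-45:v+30,u-25:u+25],8)
u2,v2=proj(w,p).astype(int);print("wrist",u2,v2)
y0=min(v2-50,300); W=z(w["frame"][y0:y0+100,u2-33:u2+33],6); im[:600,400:796]=W
im=np.clip(im*1.3,0,255).astype(np.uint8)
cv2.circle(im,(200,360),4,(255,0,0),1);cv2.circle(im,(400+33*6,(v2-y0)*6),4,(255,0,0),1)
cv2.imwrite("pics/g2.png",im[:,:,::-1])
E
```

```text
[0.51457846 0.1652494  0.11348742] -1.3434281139481555e-05
scene 379 190
wrist 321 233
```

View pics/g2.png

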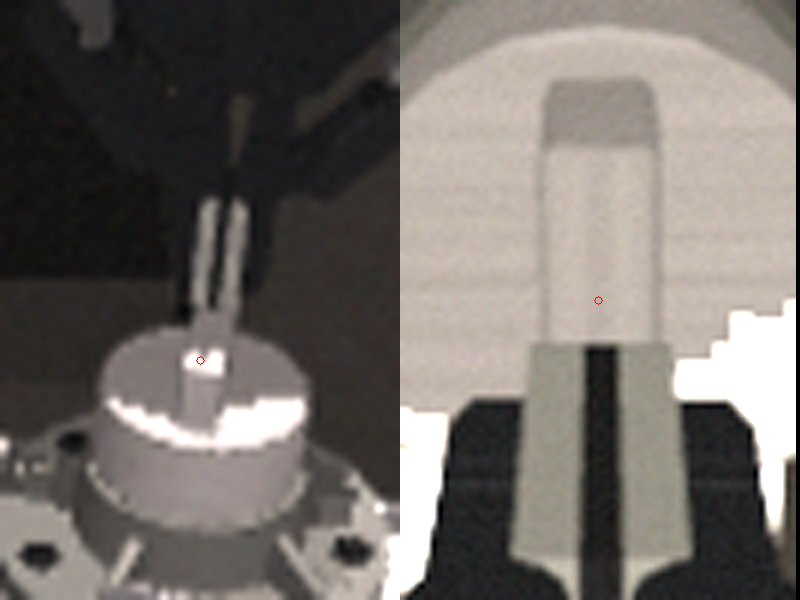

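The tips stand over the bar rather than around it: the dark gap between them is narrower than the bar, and they sit about 20 mm higher than the reported TCP suggests. I'll back up, open to 30 mm, feel down to the skirt with a guard, back off a little and close.

```bash
python3 - <<'E'
from h import *
x,y,phi=np.load("c.npy")
bot.move_linear([x,y,.135],rate=.1); move_gripper(.03)
o=observe(); print(o["t"],o["gripper_width"],o["ft_force"])
hit=bot.move_linear([x,y,.088],rate=.03,guard=4)
o=observe(); print("hit",hit,o["ee_pos"],o["ft_force"],o["t"])
if hit: bot.move_linear([x,y,o["ee_pos"][2]+.005],rate=.05)
move_gripper(0)
o=observe(); print({k:np.round(o[k],4) for k in("t","ee_pos","ft_force","wrist_torque","gripper_width")})
E
```

```text
10.4583 0.03025823587497664 [-0.68110504  0.93870471  0.20070771]
hit False [0.51470476 0.16525927 0.08823334] [-0.42617182  0.71473033  0.21956112] 12.175
{'t': np.float64(12.475), 'ee_pos': array([0.5148, 0.1653, 0.0884]), 'ft_force': array([-0.5085, -0.2404,  1.8853]), 'wrist_torque': array([-0.0265,  0.0327,  0.0413]), 'gripper_width': np.float64(0.0103)}
```

It closed at 10.3 mm on the 12 mm bar, so it is gripped. Now I'll try a small turn each way and watch the torque.

```bash
python3 - <<'E'
from h import *
x,y,phi=np.load("c.npy"); P=observe()["ee_pos"].tolist()
def go(a): bot.move_ptp(P,[0,np.pi/2,phi+a])
t0=observe()["wrist_torque"][2]
for sgn in (1,-1):
    for k in range(1,6):
        go(sgn*.05*k); o=observe(); T=o["wrist_torque"][2]-t0
        print(sgn*.05*k,round(T,3),np.round(o["ft_force"],1),round(o["gripper_width"],4),round(o["t"],2),flush=True)
        if abs(T)>.6: break
    else: break
    go(0)
E
```

```text
0.05 -0.036 [-0.3 -0.   1.2] 0.0105 12.72
0.1 -0.306 [0.1 0.8 0.8] 0.0104 12.97
0.15000000000000002 -0.939 [0.1 0.2 1.8] 0.0104 13.22
-0.05 -0.068 [ 0.1 -0.9  0.5] 0.0102 13.74
-0.1 -0.077 [-0.1  0.6  1. ] 0.0104 13.99
-0.15000000000000002 -0.131 [-0.5  0.6  0.6] 0.0106 14.24
-0.2 -0.063 [-0.4  0.7 -0.7] 0.0105 14.49
-0.25 -0.047 [-0.8 -0.3  0.9] 0.0102 14.74
```

Counter-clockwise (+) blocks at about 0.12 rad, while clockwise (−) runs free. I'll turn it out and lift under guard.

```bash
python3 - <<'E'
from h import *
x,y,phi=np.load("c.npy"); P=observe()["ee_pos"].tolist(); P[:2]=[x,y]
t0=observe()["wrist_torque"][2]
for a in (-.4,-.55,-.7,-.85,-.95,-1.05,-1.12):
    bot.move_ptp(P,[0,np.pi/2,phi+a]); o=observe(); T=o["wrist_torque"][2]-t0
    print(a,round(T,3),np.round(o["ft_force"],1),round(o["gripper_width"],4),round(o["t"],2),flush=True)
    if abs(T)>.6: break
bot.dwell(.2)
hit=bot.move_linear([x,y,P[2]+.012],rate=.03,guard=8); o=observe()
print("lift hit",hit,o["ee_pos"],np.round(o["ft_force"],2),o["gripper_width"],o["t"])
s=viewer.snapshot("scene"); u,v=379,190
cv2.imwrite("pics/l1.png",cv2.resize(s["frame"][130:255,320:440],None,fx=4,fy=4,interpolation=cv2.INTER_CUBIC)[:,:,::-1])
E
```

```text
-0.4 -0.077 [0.  0.  1.4] 0.0107 15.01
-0.55 -0.04 [-0.1 -0.2  1.4] 0.0103 15.28
-0.7 -0.092 [0.3 0.6 0.7] 0.0104 15.54
-0.85 -0.018 [ 1.3 -0.3  0.2] 0.0107 15.81
-0.95 -0.017 [0.5 0.7 0.6] 0.0104 16.06
-1.05 -0.02 [-0.1  0.8  0.9] 0.01 16.31
-1.12 -0.046 [ 0.6 -0.4  0.3] 0.01 16.56
lift hit False [0.51464962 0.16524185 0.10053249] [-0.04 -0.65 -1.26] 0.010437365047536668 17.3083
```

View pics/l1.png

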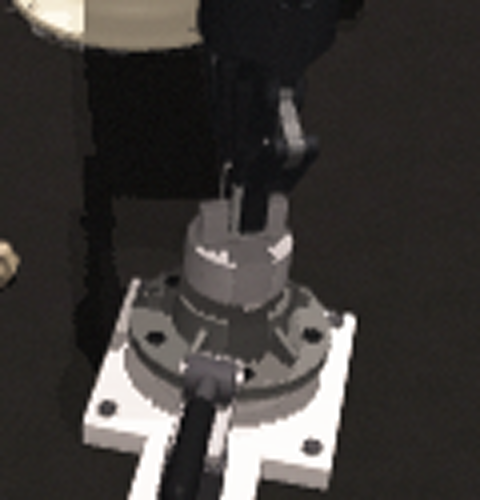

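The cap (about (240,240) in the crop) turned with the gripper and rose without resistance, with Fz about −1.3 N, its own weight. I'll lift it to roughly 100 mm above its seat.

```bash
python3 - <<'E'
from h import *
x,y,_=np.load("c.npy")
print(bot.move_linear([x,y,.1884],rate=.06,guard=10)); bot.dwell(.6)
o=observe(); print({k:np.round(o[k],3) for k in("t","ee_pos","ft_force","gripper_width","joint_vel")})
s=viewer.snapshot("scene");w=viewer.snapshot("side")
z=lambda q:cv2.resize(q,None,fx=3,fy=3,interpolation=cv2.INTER_CUBIC)
cv2.imwrite("pics/l2.png",np.hstack([z(s["frame"][90:255,320:440]),z(w["frame"][70:235,220:350])])[:,:,::-1])
E
```

```text
False
{'t': np.float64(19.575), 'ee_pos': array([0.515, 0.165, 0.188]), 'ft_force': array([ 0.546, -0.249, -1.057]), 'gripper_width': np.float64(0.01), 'joint_vel': array([ 0.002,  0.   , -0.   , -0.002, -0.002, -0.002])}
```

View pics/l2.png

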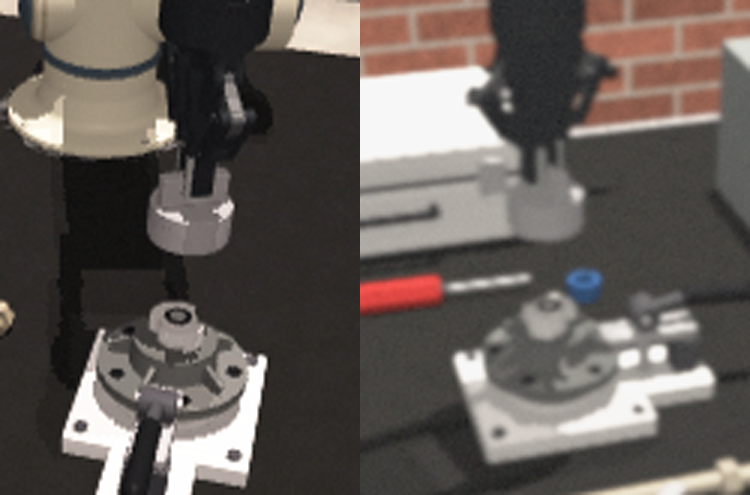

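The cap hangs level above the bared neck (cap about (190,220), neck (178,315) in the left panel). I'll hand the job in.

```bash
python3 -c "
from cell import bot; print(bot.finish_job())"
```

```text
the job is handed in; nothing more can be done
None
```

The clamped hub's cap is off. I handed the job in with it held level and still, about 100 mm straight above the hub.

**Unscrewing:** Turned counter-clockwise (seen from above), the cap blocked at about 0.12 rad with 0.9 N m. Clockwise it ran free, so this cap has a left-hand thread. I turned it 1.12 rad clockwise without resistance, then lifted it straight up.

**Last checks:** Grip width was 10 mm on the 12 mm bar, vertical force about −1.1 N (roughly the cap's weight), and the arm was at rest at 19.6 s of the 48 s allowed. The scene and side views show the cap hanging level above the bare neck. I didn't go near the other hub or the bench items, but I took no final picture to check each of them.

**What disagreed:**
- **First grasp:** It shut empty just above the bar, because the real fingertips sit about 20 mm or more higher than the reported TCP. I felt down under guard and went 25 mm lower for the second, good grasp. I didn't find the cause.
- **Finger opening:** It reads about 2 mm less than the bar's known thickness.
- **Bar position:** The scene view put the bar 6 mm farther out in x than the two wrist views. I used the wrist views, which agreed to about 1.5 mm.

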